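# Refill the electric stapler

### The job

The electric stapler is empty. Pick up the flat opener, prise up the stapler's cover with its blade (not with the gripper) and fold the cover back past upright so that it stays open, then lay the opener back down on the counter. Lower the staple cartridge that has the narrow nose into the pocket, nose towards the hinge, until it sits flat on the bottom - do not drop it in - and leave the cover open. Leave the other cartridge and the tape roll where they are.

Things in the scene. Friction and masses are not known exactly. Their poses are not given: they have to be found in the camera images.
- stapler: Fixed electric stapler, dark grey, 170 mm deep (x), 130 wide (y), 56 high. Origin: on the counter under the middle of its compartment (x -60 to +60 mm; motor housing x +60 to +110). x points from the front to the hinge, z up. Side walls 6 thick, 56 high; front wall 5 thick, only 49 high, leaving a 7 mm slot under the closed cover. Inside, a steel deck 30 mm above the counter has the pocket.
- slot (a point): Middle of the slot under the closed cover, at the outer face of the front wall: 52.5 mm above the counter, slot from 49 to 56 mm height, 118 mm wide. The blade enters along the stapler's +x.
- hinge (a point): Point on the hinge line of the cover (which runs along the stapler's y), at the rear of the compartment, 56 mm above the counter, on the underside of the closed cover.
- cover_lip (a point): Middle of the cover's free front edge, on its underside; moves with the cover. The cover is a flat white plate 122 mm from hinge to lip, 130 wide, 4 thick, 60 g; closed, it overhangs the front wall by 4 mm.
- cover (a joint): Opening angle of the cover, rad: 0 closed and level, 1.57 upright, 1.95 fully back. The hinge is stiff enough for the cover to stay wherever it is left; lifting at the lip takes about 1 N.
- pocket (a point): Centre of the pocket's floor, 18 mm above the counter, under the middle of the cartridge's main block; x along the stapler's x. The pocket is 12 mm deep: main part 47 (x) x 33 (y) mm and, towards the hinge, a narrower bay 16 (x) x 20 (y) mm for the nose.
- pocket_nose (a point): Point on the pocket's floor in the nose bay, 30 mm from point pocket towards the hinge; the cartridge's nose point comes here.
- cartridge: The cartridge to load, black, 70 g: block 44 (x) x 30 (y) x 12 high, a nose 14 (x) x 16 (y) x 12 at its +x end, on top a grip rib 36 (x) x 12 (y) x 20 high (32 in all). Seated, the block is flush with the deck, the rib stands above. Origin: centre of the block's underside; x to the nose, z up. Lies on the counter left or right, nearer the robot than the stapler's middle.
- cartridge_nose (a point): On the nose, at the level of the underside, 30 mm from the origin along +x.
- opener: Flat opener, 60 g: black handle 80 (x) x 14 (y) x 16 high, and a flat steel blade 20 wide (y), 2.4 thick, sticking out 60 mm from the handle's +x end at mid-height. Lies on the counter on the other side from the cartridge. Origin: at the underside of the handle; handle x -45 to +35 mm, blade x +35 to +95 mm; z up.
- opener_grip (a point): Grip point of the opener: on the handle, 8 mm above the origin, near the centre of mass.
- opener_tip (a point): Middle of the blade's end, 95 mm ahead of the grip point, at the same height.
- spare: A bystander: another black cartridge, with square ends and no nose, block 62 x 30 x 12 mm with the same rib; it belongs to another machine and does not fit. Origin: centre of its underside.
- tape_roll: A bystander: roll of clear tape lying flat, 76 mm across, 24 high. Origin: centre of its underside.
Things that resemble listed ones, but are neither listed nor needed, are in the scene too. What is shaped like the cartridge but white is not meant.

How it is judged:
By the outcome, as a careful person would: the job done as asked, in the order asked, and still so for the second after the job is handed in, with the robot touching nothing.
It also fails if it takes over 70 s, if anything falls off the work surface, if the arm or the gripper's body presses on something with over 40 N, if the wrist force passes 120 N, or if a joint passes its speed limit or range.

### The arm

A 6-joint arm with a two-finger parallel gripper is mounted at the origin on the work surface. World frame = base frame: x ahead of the robot, y to its left, z up, the work surface at z = 0. Lengths are in m, angles in rad, forces in N, time in s.
With the tool pointing down it reaches from about 0.375 to 0.9 m from the base axis. Payload 3.1 kg.
Tool frame: the origin (TCP) lies between the finger pads; the fingertips stand 11 mm ahead of it and the grasp point (between the pads) lies 8 mm behind it; z points along the fingers, y is the line along which they close (so a half turn about z gives the same grasp; the last joint's range is limited). The gripper opens to 87 mm and grips with 3 to 60 N. Pads are 19 mm wide; open, the fingers measure 117 mm over their backs; the gripper's body (75 mm by 190 mm) begins 51 mm behind the grasp point.
Start: joints at [-1.49, 0.527, 1.433, -0, 1.181, -0.178], TCP at [0.161, -0.604, 0.234] pointing down, gripper open.
Joint ranges: [-3.08, 3.08], [-0.75, 2.2], [0.22, 2.44], [-1.43, 4.57], [0, 2.65], [-2.85, 2.85]. Speed limits (rad/s): [2.79, 2.79, 3.14, 3.14, 3.14, 3.14].

### API

Orientations are given as a rotation vector (axis times angle).
In Python, from cell import get_obs, snapshot, calibration, finish_job, look_for, silhouettes gives the robot as it stands. The module is installed in compiled form; this text tells all that it offers.
- The arm moves only by the tool servo_tool, never from a script. Its argument "increments" is a list of rows, each a list of 2 entries, a list of its own where there are three numbers: the shift along the tool's x, y, z in m, then the turn about the tool's z in rad. In form: [[[tx, ty, tz], yaw], ...]. A call has 1 to 5 rows; each row shifts and turns the commanded pose from where the row before left it, along the tool's axes as they then stand; what a row does not reach is not made up. A row lasts 1/8 s, in which the tool goes at most 62.5 mm and 10.7 degrees, less where a joint would pass 70% of its speed; a pose out of reach is approached as far as the arm can. A call with a gripper value outside its range is refused whole. "gripper" is the closure, from -1 (fully open) to 1 (shut), set as the call begins (left out, the last holds). The fingers move at their own pace and stop on an object; the grip force is fixed at half the most. Time passes only in rows, so rows that do not move let the fingers close. It gives the time, the measured TCP pose, the force, the opening and the grip force at its end, in the units of the state.
- get_obs(): the state, without advancing time (a new reading comes with each control period).
- snapshot(name): name is "scene" or "side" or "wrist"; returns the picture (420x560x3 uint8, blue, green, red); there is no depth.
- calibration(name): a dict with "vertical_fov" (degrees; the focal length in pixels is half the picture's height over the tangent of half this angle, whatever the lens; pixels are square), "cx", "cy" (the principal point, pixels), "world_from_camera" (4x4, takes a point from camera to world coordinates); the wrist camera has in their place "T_tool_cam" (4x4, takes a point from camera to tool coordinates, whose origin is the TCP and whose axes are the flange's). Camera axes: x right, y up, looking along -z (the intrinsics and any distortion apply to the point x, -y, -z); pixel columns grow to the right and rows downward; lengths in m; the calibration is good to about 2 mm. A picture is of the moment at which its call begins: read the wrist's pose just before it. calibration takes no time and is no camera call.
- finish_job(): hands the job in; it is judged then, once.
Trained networks look in the newest picture that a camera, given by its name, has taken for a name from the list of things; names that differ only in an ending like _2 or _b are one class to them, and where a whole thing is asked for, a point or a joint stands for the part that bears it (a point fixed in the world has none). Each returns a list of dicts, best first, with "score" (0 to 1); they miss things now and then, are a little off and sometimes report something else, mostly with a low value. They report only what shows in the picture. A call takes as long as a camera call. They do not tell look-alikes from the thing itself.
- look_for(thing, camera): "bbox" ([left, top, right, bottom] in pixels, round what is visible of it).
- silhouettes(thing, camera): "pixels" (420x560 bool, what is visible of it) and "bbox" ([left, top, right, bottom] in pixels, round what is visible of it).
The state is a dict: "time": time; "q": joint angles; "dq": joint speeds; "effort": joint torques, N m; "position": TCP position; "tcp_rot": TCP orientation; "wrist_force": force on the tool from outside, world axes, zero at the start; "wrist_torque": the same for the moment, N m; "width": opening from 0.0 (shut) to 1.0 (fully open); "finger_force": force on a finger pad.
Only numpy, scipy, OpenCV 4.12 (cv2) and the standard library are available. Lean on these libraries where they do the work, as an engineer would, in place of code of your own. Each camera call takes 0.05 s, during which the arm holds its last target. There are 200 camera calls.

## Working session

There is one attempt and no reset: what is moved stays moved. The work goes in short steps, Python scripts to look and compute and a tool call to move; the robot and the scene stay as the last step left them, time stands still between calls to the robot, and variables do not carry over. Pictures are saved under pics/ and viewed, at most 12 in all, crops included, and the job is handed in when it is done.

Besides the shell and the picture viewer there is one more tool, called after "Request:" by a JSON object that holds its "name" and its "arguments". servo_tool: Moves the arm, as the interface text tells. Its arguments: {"type":"object","properties":{"increments":{"type":"array","items":{"type":"array"}},"gripper":{"type":"number"}},"required":["increments"]}

```bash
ls; mkdir -p pics; python3 - <<'E'
from cell import *
import cv2,numpy as np
np.set_printoptions(precision=4,suppress=True)
for n in ("scene","side","wrist"):
    im=snapshot(n); cv2.imwrite(f"pics/{n}0.png",im); print(n,calibration(n))
    for t in ("stapler","cartridge","opener","spare","tape_roll"):
        print(t,[(np.round(d["bbox"]).tolist(),round(d["score"],2)) for d in look_for(t,n)][:4])
o=get_obs();print(o)
E
```

```text
pics
scene {'vertical_fov': 43.03098979003368, 'cx': 288.2356720619709, 'cy': 208.7431394691131, 'world_from_camera': array([[-0.5709, -0.6279,  0.529 ,  1.0396],
       [ 0.8208, -0.4218,  0.3852,  0.3626],
       [-0.0187,  0.6541,  0.7561,  0.8218],
       [ 0.    ,  0.    ,  0.    ,  1.    ]])}
stapler [([229.0, 225.0, 334.0, 342.0], 0.68)]
cartridge [([368.0, 228.0, 396.0, 251.0], 0.77), ([402.0, 264.0, 423.0, 296.0], 0.72), ([452.0, 252.0, 474.0, 282.0], 0.68)]
opener [([194.0, 163.0, 233.0, 210.0], 0.82)]
spare [([130.0, 224.0, 163.0, 255.0], 0.8), ([193.0, 160.0, 234.0, 213.0], 0.43)]
tape_roll [([371.0, 360.0, 419.0, 409.0], 0.57)]
side {'vertical_fov': 51.272499463657226, 'cx': 278.3780020801577, 'cy': 210.0469249797844, 'world_from_camera': array([[-0.9759,  0.1262, -0.178 ,  0.338 ],
       [-0.2182, -0.565 ,  0.7957,  0.7174],
       [-0.0002,  0.8154,  0.5789,  0.5789],
       [ 0.    ,  0.    ,  0.    ,  1.    ]])}
stapler [([160.0, 197.0, 255.0, 260.0], 0.9)]
cartridge [([279.0, 269.0, 310.0, 295.0], 0.88), ([326.0, 301.0, 348.0, 340.0], 0.87), ([271.0, 339.0, 308.0, 
[... 311 characters left out ...]
012,  0.967 ,  0.2548,  0.0691],
       [ 1.    ,  0.001 ,  0.0008, -0.0003],
       [ 0.0005,  0.2548, -0.967 , -0.1509],
       [ 0.    ,  0.    ,  0.    ,  1.    ]])}
stapler []
cartridge []
opener []
spare []
tape_roll []
{'time': 0.9, 'q': array([-1.4895,  0.5274,  1.4327,  0.    ,  1.1814, -0.1785]), 'dq': array([-0.0003, -0.0006, -0.0012, -0.001 , -0.0005, -0.0001]), 'effort': array([ -0.0007, -44.0001, -17.6988,   0.0634,   0.0503,   0.    ]), 'position': array([ 0.1606, -0.604 ,  0.2336]), 'tcp_rot': array([3.1151, 0.4069, 0.    ]), 'wrist_force': array([ 1.0065, -0.3272,  0.0709]), 'wrist_torque': array([ 0.0386, -0.0069, -0.0054]), 'finger_force': 0.0, 'width': 1.0010447647458858}
```

```bash
python3 - <<'E'
import cv2
a=cv2.imread("pics/scene0.png");cv2.imwrite("pics/sc.png",cv2.resize(a[130:420,100:490],None,fx=2,fy=2,interpolation=cv2.INTER_CUBIC))
a=cv2.imread("pics/side0.png");cv2.imwrite("pics/si.png",cv2.resize(a[130:400,80:380],None,fx=2.2,fy=2.2,interpolation=cv2.INTER_CUBIC))
E
```

```text
(no output)
```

View pics/sc.png

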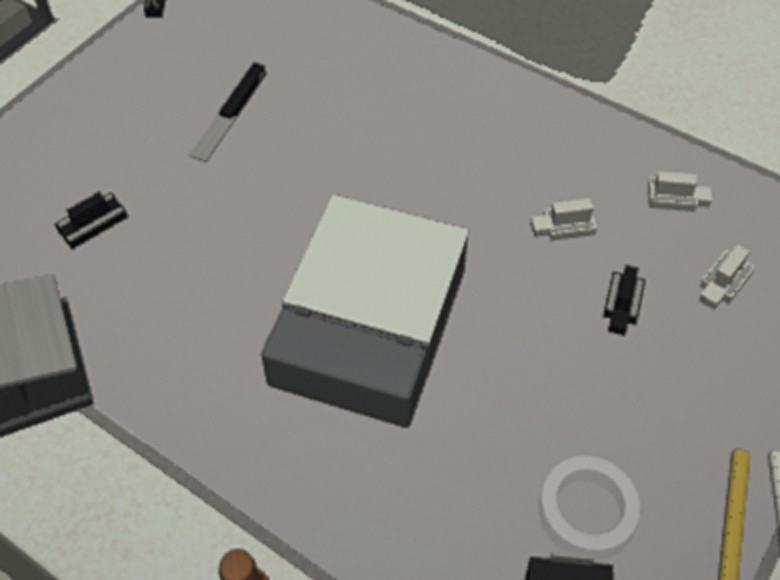

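View pics/si.png

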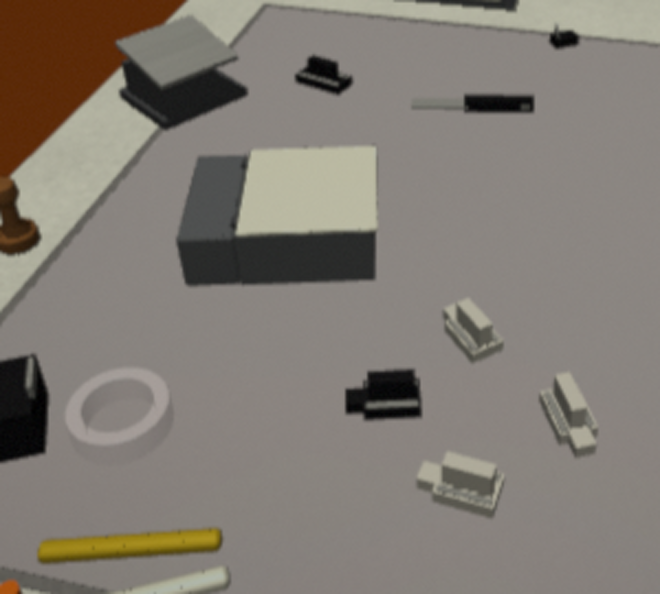

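The scene view shows the stapler (white cover toward the robot, hinge side away) at about (280,285), the opener at (213,185) with the blade towards the image bottom, and the spare at (146,240). The only black nosed cartridge is at (412,279). In the side view it is at (255,309) with its nose to the left. The white look-alikes are the other hits. Next I'll fit the models to the silhouettes.

```bash
cat > h.py <<'E'
import numpy as np,cv2
from cell import *
from scipy.optimize import minimize
np.set_printoptions(precision=4,suppress=True)
def B(x0,x1,y0,y1,z0,z1): return np.array([[x,y,z] for x in(x0,x1) for y in(y0,y1) for z in(z0,z1)])/1000.
M={"cartridge":[B(-22,22,-15,15,0,12),B(22,36,-8,8,0,12),B(-18,18,-6,6,12,32)],
   "opener":[B(-45,35,-7,7,0,16),B(35,95,-10,10,6.8,9.2)],
   "stapler":[B(-60,110,-65,65,0,56),B(-64,58,-65,65,56,60)],
   "spare":[B(-31,31,-15,15,0,12),B(-18,18,-6,6,12,32)]}
def project(P,n):
    c=calibration(n);T=np.linalg.inv(c["world_from_camera"]);Q=P@T[:3,:3].T+T[:3,3]
    f=210/np.tan(np.radians(c["vertical_fov"]/2))
    return np.c_[c["cx"]+f*Q[:,0]/-Q[:,2],c["cy"]-f*Q[:,1]/-Q[:,2]]
def pix2world(u,v,z,n):
    c=calibration(n);T=c["world_from_camera"];f=210/np.tan(np.radians(c["vertical_fov"]/2))
    d=T[:3,:3]@np.array([(u-c["cx"])/f,-(v-c["cy"])/f,-1]);return T[:3,3]+d*(z-T[2,3])/d[2]
def pose(p,P,z=0):
    c,s=np.cos(p[2]),np.sin(p[2]);return P@np.array([[c,s,0],[-s,c,0],[0,0,1]])+[p[0],p[1],z]
def render(p,boxes,n,S=4):
    m=np.zeros((420*1,560*1),np.uint8);m=np.zeros((420*S,560*S),np.uint8)
    for b in boxes:
        q=(project(pose(p,b),n)+.5)*S
        cv2.fillConvexPoly(m,cv2.convexHull(np.round(q).astype(np.int32)),255)
    return cv2.resize(m,(560,420),interpolation=cv2.INTER_AREA)/255.
def fit(boxes,masks,p0):
    def cost(p):
        e=0
        for n,m in masks.items():
            r=render(p,boxes,n); e+=1-np.minimum(r,m).sum()/np.maximum(r,m).sum()
        return e/len(masks)
    best=None
    for k in p0:
        r=minimize(cost,k,method="Nelder-Mead",options=dict(initial_simplex=np.array(k)+np.array([[0,0,0],[.01,0,0],[0,.01,0],[0,0,.15]]),xatol=1e-4,fatol=1e-4,maxiter=200))
        if best is None or r.fun<best.fun: best=r
    return best.x,best.fun
E
cat > m.py <<'E'
from h import *
want={"stapler":{"scene":(281,285),"side":(207,228)},"cartridge":{"scene":(412,279),"side":(253,309)},"opener":{"scene":(213,186),"side":(295,177)},"spare":{"scene":(146,240),"side":(228,165)}}
for n in("scene","side"): snapshot(n)
for t,w in want.items():
    masks={}
    for n,c in w.items():
        L=[d for d in silhouettes(t,n) if np.hypot(*((d["bbox"][:2]+np.array(d["bbox"][2:]))/2-c))<15] if 0 else [d for d in silhouettes(t,n) if np.hypot((d["bbox"][0]+d["bbox"][2])/2-c[0],(d["bbox"][1]+d["bbox"][3])/2-c[1])<15]
        if L: masks[n]=L[0]["pixels"].astype(float)
        else: print("missing",t,n)
    if not masks: continue
    g=np.mean([pix2world(*w[n],.02,n)[:2] for n in w],0)
    for sub in [masks]+[{k:v} for k,v in masks.items()]:
        p,e=fit(M[t],sub,[[*g,a] for a in np.arange(-3.14,3.1,np.pi/4)])
        print(t,list(sub),p,round(e,3))
E
python3 m.py
```

```text
missing stapler scene
stapler ['side'] [0.6097 0.0453 0.2635] 0.036Traceback (most recent call last):
  File "m.py", line 13, in <module>
    p,e=fit(M[t],sub,[[*g,a] for a in np.arange(-3.14,3.1,np.pi/4)])
        ~~~^^^^^^^^^^^^^^^^^^^^^^^^^^^^^^^^^^^^^^^^^^^^^^^^^^^^^^^^^
  File "h.py", line 33, in fit
    r=minimize(cost,k,method="Nelder-Mead",options=dict(initial_simplex=np.array(k)+np.array([[0,0,0],[.01,0,0],[0,.01,0],[0,0,.15]]),xatol=1e-4,fatol=1e-4,maxiter=200))
    res = _minimize_neldermead(fun, x0, args, callback, bounds=bounds,
                               **options)
    fxr = func(xr)
    fx = function(np.copy(x), *(wrapper_args + args))
  File "h.py", line 29, in cost
    r=render(p,boxes,n); e+=1-np.minimum(r,m).sum()/np.maximum(r,m).sum()
  File "h.py", line 22, in render
    q=(project(pose(p,b),n)+.5)*S
       ~~~~~~~^^^^^^^^^^^^^
  File "h.py", line 11, in project
    c=calibration(n);T=np.linalg.inv(c["world_from_camera"]);Q=P@T[:3,:3].T+T[:3,3]
ValueError: time passes only in moves, steps and waits
```

```bash
sed -i 's/calibration(n)/CAL[n]/g; s/^def B/CAL={n:calibration(n) for n in("scene","side","wrist")}\ndef B/' h.py; sed -i 's/ if 0 else \[d for.*$//; s/^        L=.*$/        L=[d for d in silhouettes(t,n) if np.hypot((d["bbox"][0]+d["bbox"][2])\/2-c[0],(d["bbox"][1]+d["bbox"][3])\/2-c[1])<20]/' m.py; time python3 m.py; python3 -c "
from h import *
for t in('cover','stapler','cover_lip'): print(t,[(np.round(d['bbox']),d['score']) for d in silhouettes(t,'scene')])
print(get_obs()['time'])"
```

```text
stapler ['scene', 'side'] [0.6083 0.0454 0.2799] 0.032
stapler ['scene'] [0.6077 0.045  0.2841] 0.019
stapler ['side'] [0.6097 0.0443 0.2668] 0.033
cartridge ['scene', 'side'] [0.4832 0.2289 0.2844] 0.117
cartridge ['scene'] [0.4806 0.2279 0.2775] 0.144
cartridge ['side'] [0.4837 0.2286 0.2784] 0.071
opener ['scene', 'side'] [ 0.4799 -0.2228  0.2071] 0.11
opener ['scene'] [ 0.4782 -0.2243  0.2208] 0.088
opener ['side'] [ 0.4806 -0.2214  0.2025] 0.081
spare ['scene', 'side'] [ 0.6885 -0.2365 -3.4747] 0.098
spare ['scene'] [ 0.6867 -0.2371 -0.3358] 0.064
spare ['side'] [ 0.6906 -0.2361 -3.4686] 0.079
cover [(array([244., 224., 335., 303.]), 0.87)]
stapler [(array([233., 228., 334., 344.]), 0.62), (array([399., 262., 424., 300.]), 0.15)]
cover_lip [(array([241., 228., 332., 299.]), 0.8)]
1.75
real	0m41.678s
user	1m2.979s
sys	0m46.184s
```

Request:
{"name": "servo_tool", "arguments": {"increments": [[[0.0406, -0.0286, 0.004], 0], [[0.0406, -0.0286, 0.004], 0], [[0.0406, -0.0286, 0.004], 0], [[0.0406, -0.0286, 0.004], 0], [[0.0406, -0.0286, 0.004], 0]]}}

```text
time: 2.38
position: [0.321, -0.4126, 0.2137]
tcp_rot: [3.114, 0.406, 0.001]
wrist_force: [0.2, -0.5, 0.9]
width: 1.0
finger_force: 0.0
```

Request:
{"name": "servo_tool", "arguments": {"increments": [[[0.0406, -0.0286, 0.008], 0], [[0.0406, -0.0286, 0.008], 0], [[0.0406, -0.0286, 0.016], 0], [[0.0406, -0.0286, 0.016], 0], [[0.0406, -0.0286, 0.016], 0.05]]}}

```text
time: 3.0
position: [0.4807, -0.2223, 0.1493]
tcp_rot: [3.124, 0.327, 0.001]
wrist_force: [0.5, -0.5, 0.1]
width: 0.999
finger_force: 0.0
```

Request:
{"name": "servo_tool", "arguments": {"increments": [[[0, 0, 0], 0], [[0, 0, 0], 0]]}}

```text
time: 3.25
position: [0.4796, -0.2236, 0.1497]
tcp_rot: [3.124, 0.331, -0.0]
wrist_force: [0.2, -0.4, 0.8]
width: 1.002
finger_force: 0.0
```

```bash
cat >> h.py <<'E'
from scipy.spatial.transform import Rotation as Ro
def wristcal():
    o=get_obs();T=np.eye(4);T[:3,:3]=Ro.from_rotvec(o["tcp_rot"]).as_matrix();T[:3,3]=o["position"]
    c=dict(CAL["wrist"]);c["world_from_camera"]=T@c["T_tool_cam"];CAL["wrist"]=c;return o
def goto(tx,ty,tz,yaw):
    """tool-frame shift (before turning) and turn to reach world pose"""
    o=get_obs();R=Ro.from_rotvec(o["tcp_rot"]).as_matrix()
    a=np.arctan2(R[1,0],R[0,0]);d=R.T@(np.array([tx,ty,tz])-o["position"])
    t=(a-yaw+np.pi)%(2*np.pi)-np.pi
    print("t",round(o["time"],2),"pos",o["position"],"yaw %.4f"%a,"tilt",R[:,2],"shift",d,"turn %.4f"%t,"q6 %.2f"%o["q"][5],"F",o["wrist_force"],"w %.3f"%o["width"])
def see(t,n,near,sub=None):
    L=[d for d in silhouettes(t,n)];print(t,[(np.round(d["bbox"]).tolist(),round(d["score"],2)) for d in L])
    L=[d for d in L if np.hypot((d["bbox"][0]+d["bbox"][2])/2-near[0],(d["bbox"][1]+d["bbox"][3])/2-near[1])<60]
    return L[0]["pixels"].astype(float) if L else None
E
cat > w.py <<'E'
from h import *
import sys
t=sys.argv[1];g=[float(x) for x in sys.argv[2:5]]
o=wristcal();im=snapshot("wrist");cv2.imwrite(f"pics/w_{t}_{o['time']:.1f}.png",im)
c=project(pose(g,np.vstack(M[t])),"wrist");ctr=(c.min(0)+c.max(0))/2;print("expect",c.min(0),c.max(0))
m=see(t,"wrist",ctr)
if m is not None:
    p,e=fit(M[t],{"wrist":m},[g]);print(p,round(e,3));goto(p[0],p[1],.15,p[2])
else: goto(g[0],g[1],.15,g[2])
E
python3 w.py opener .48 -.2225 .207
```

```text
expect [265.6633  76.7529] [292.6768 257.2018]
opener [([263.0, 75.0, 292.0, 258.0], 0.94)]
[ 0.4805 -0.2204  0.2118] 0.036
t 3.35 pos [ 0.4793 -0.2245  0.15  ] yaw 0.2086 tilt [ 0.0007 -0.0009 -1.    ] shift [ 0.002  -0.0038  0.    ] turn -0.0032 q6 0.71 F [0.3579 0.0647 0.169 ] w 1.001
```

Request:
{"name": "servo_tool", "arguments": {"increments": [[[0.001, -0.0025, 0.045], 0], [[0, 0, 0.045], 0], [[0, 0, 0.036], 0], [[0, 0, 0.01], 0], [[0, 0, 0], 0]]}}

```text
time: 3.98
position: [0.4798, -0.2216, 0.0138]
tcp_rot: [3.124, 0.327, 0.0]
wrist_force: [-0.4, -0.5, -0.4]
width: 1.002
finger_force: 0.0
```

Request:
{"name": "servo_tool", "arguments": {"increments": [[[0, 0, 0], 0], [[0, 0, 0], 0], [[0, 0, 0], 0], [[0, 0, 0], 0], [[0, 0, 0], 0]], "gripper": 1}}

```text
time: 4.6
position: [0.48, -0.2206, 0.0137]
tcp_rot: [3.124, 0.329, 0.0]
wrist_force: [-0.5, -1.0, 0.0]
width: 0.516
finger_force: 0.0
```

```bash
python3 -c "
from h import *
goto(.48,-.22,.15,.28);print(get_obs()['finger_force'])"
```

```text
t 4.6 pos [ 0.48   -0.2206  0.0137] yaw 0.2100 tilt [ 0.0001 -0.0001 -1.    ] shift [ 0.0001 -0.0006 -0.1363] turn -0.0700 q6 0.72 F [-0.4736 -1.0316  0.0444] w 0.516
0.0
```

Still closing (87 mm to 45 mm), so I'll give it more time, then lift.

Request:
{"name": "servo_tool", "arguments": {"increments": [[[0, 0, 0], 0], [[0, 0, 0], 0], [[0, 0, 0], 0], [[0, 0, 0], 0], [[0, 0, 0], 0]]}}

```text
time: 5.22
position: [0.4799, -0.2206, 0.0135]
tcp_rot: [-3.124, -0.329, 0.0]
wrist_force: [0.3, -0.8, -0.1]
width: 0.159
finger_force: 30.0
```

Request:
{"name": "servo_tool", "arguments": {"increments": [[[0, 0, 0], 0], [[0, 0, 0], 0]]}}

```text
time: 5.48
position: [0.4799, -0.2206, 0.0135]
tcp_rot: [-3.124, -0.329, 0.0]
wrist_force: [-0.5, 0.4, -0.7]
width: 0.158
finger_force: 30.0
```

Request:
{"name": "servo_tool", "arguments": {"increments": [[[0, 0, -0.02], 0], [[0, 0, -0.04], 0], [[0, 0, -0.046], 0], [[0, -0.04, 0], 0], [[0.0015, -0.045, 0], 0]]}}

```text
time: 6.1
position: [0.464, -0.1371, 0.1204]
tcp_rot: [3.123, 0.326, 0.003]
wrist_force: [1.2, 0.4, -1.3]
width: 0.153
finger_force: 30.0
```

Request:
{"name": "servo_tool", "arguments": {"increments": [[[0, -0.045, 0], 0], [[0, -0.045, 0], 0], [[0, -0.0456, 0], -0.07], [[0, 0, 0.03], 0], [[0, 0, 0.0313], 0]]}}

```text
time: 6.72
position: [0.436, -0.0039, 0.0582]
tcp_rot: [3.109, 0.441, 0.004]
wrist_force: [0.8, 0.3, -1.0]
width: 0.157
finger_force: 30.0
```

Request:
{"name": "servo_tool", "arguments": {"increments": [[[0, 0, 0], 0], [[0, 0, 0], 0]]}}

```text
time: 6.98
position: [0.4357, -0.0047, 0.0587]
tcp_rot: [3.111, 0.438, 0.001]
wrist_force: [-0.2, -0.8, -0.4]
width: 0.16
finger_force: 30.0
```

```bash
python3 - <<'E'
from h import *
o=wristcal();goto(.4355,-.0045,.0582,.28);print(o["finger_force"],o["width"])
a=snapshot("side");b=snapshot("wrist");c=snapshot("scene")
a=cv2.resize(a[170:270,140:320],None,fx=4,fy=4,interpolation=cv2.INTER_CUBIC)
cv2.imwrite("pics/a1.png",a);cv2.imwrite("pics/b1.png",b)
S=(.6085,.0453,.28)
P=pose(S,np.array([[-60,0,49],[-64,0,56],[-60,65,49],[-60,-65,49]])/1e3)
R=Ro.from_rotvec(o["tcp_rot"]).as_matrix()
tip=o["position"]+R@np.array([.0955,0,.0057]);print("tip",tip)
for n in("side","wrist","scene"): print(n,project(P,n),project(tip[None],n),"lip",[np.round(d["bbox"]) for d in look_for("cover",n)],"op",[np.round(d["bbox"]) for d in look_for("opener",n)])
E
```

```text
t 6.97 pos [ 0.4357 -0.0047  0.0587] yaw 0.2796 tilt [ 0.0004 -0.0001 -1.    ] shift [-0.0002 -0.0003  0.0005] turn -0.0004 q6 1.02 F [-0.1796 -0.7681 -0.4016] w 0.160
29.99780684709549 0.1595830077574019
tip [0.5275 0.0216 0.0531]
side [[250.2723 217.9668]
 [252.1156 215.1223]
 [250.5344 238.0374]
 [250.0395 200.1422]] [[262.1621 215.8222]] lip [array([187., 199., 252., 240.])] op [array([264., 211., 327., 220.])]
wrist [[279.4787 -22.9024]
 [279.4903 -17.4291]
 [110.0561 -22.5742]
 [449.0055 -23.2309]] [[280.5175  43.8634]] lip [] op [array([254.,  46., 305., 346.])]
scene [[298.8933 240.4323]
 [299.5603 236.4232]
 [333.307  249.3023]
 [265.4958 231.8243]] [[302.7795 229.0584]] lip [array([244., 224., 337., 300.])] op [array([298., 181., 320., 230.])]
```

View pics/a1.png

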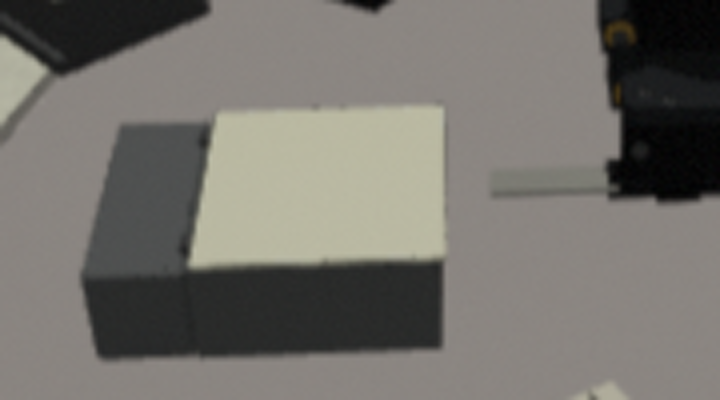

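View pics/b1.png

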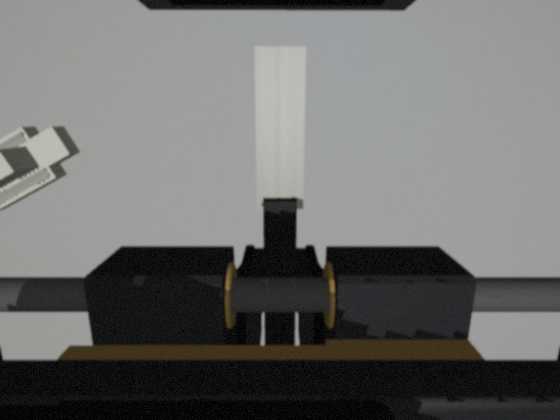

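The side view shows the blade level, with its tip at about (263,215), in line with the front of the cover at x=251. The wrist view has the tip at (280,46), close to the predicted spot. Inserting now.

Request:
{"name": "servo_tool", "arguments": {"increments": [[[0.01, 0, 0], 0], [[0.01, 0, 0], 0], [[0.008, 0, 0], 0], [[0.008, 0, 0], 0], [[0, 0, 0], 0]]}}

```text
time: 8.05
position: [0.471, 0.0055, 0.0582]
tcp_rot: [3.11, 0.439, 0.001]
wrist_force: [-0.6, -0.6, -0.9]
width: 0.159
finger_force: 30.0
```

Request:
{"name": "servo_tool", "arguments": {"increments": [[[0.008, 0, 0], 0], [[0.008, 0, 0], 0], [[0.008, 0, 0], 0], [[0, 0, 0], 0]]}}

```text
time: 8.55
position: [0.4942, 0.012, 0.0583]
tcp_rot: [3.11, 0.439, 0.002]
wrist_force: [0.8, -0.9, 0.2]
width: 0.157
finger_force: 30.0
```

```bash
python3 - <<'E'
from h import *
o=wristcal();S=(.6085,.0453,.28)
d=o["position"][:2]-S[:2];c,s=np.cos(.28),np.sin(.28)
print("TCP in stapler",c*d[0]+s*d[1],-s*d[0]+c*d[1],o["position"][2],o["wrist_force"],o["wrist_torque"])
a=snapshot("side");a=cv2.resize(a[170:270,140:320],None,fx=4,fy=4,interpolation=cv2.INTER_CUBIC)
cv2.imwrite("pics/a2.png",a)
E
```

```text
TCP in stapler -0.11902120947683763 -0.00038517033990746047 0.05832868291245079 [ 0.7933 -0.9179  0.2034] [-0.0047 -0.0031 -0.0248]
```

View pics/a2.png

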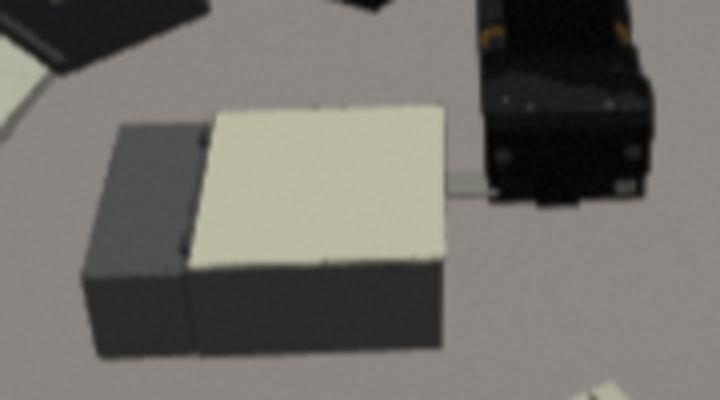

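The side view shows the blade entering under the front edge of the cover at (252,215), with no contact force. Prising up along the arc.

Request:
{"name": "servo_tool", "arguments": {"increments": [[[0, 0, -0.0022], 0], [[0.0007, 0, -0.0104], 0], [[0.0019, 0, -0.0101], 0], [[0.0033, 0, -0.0099], 0], [[0.0045, 0, -0.0094], 0]]}}

```text
time: 9.22
position: [0.5031, 0.015, 0.1012]
tcp_rot: [3.111, 0.438, -0.0]
wrist_force: [-0.3, -0.4, -1.0]
width: 0.158
finger_force: 30.0
```

```bash
python3 - <<'E'
from h import *
o=wristcal();print(o["position"],o["wrist_force"],o["wrist_torque"],o["width"])
a=snapshot("side");a=cv2.resize(a[130:270,120:320],None,fx=4,fy=4,interpolation=cv2.INTER_CUBIC)
cv2.imwrite("pics/a3.png",a)
E
```

```text
[0.5031 0.015  0.1012] [-0.2929 -0.3619 -0.9967] [-0.0605  0.2441  0.0188] 0.15788462663506117
```

View pics/a3.png

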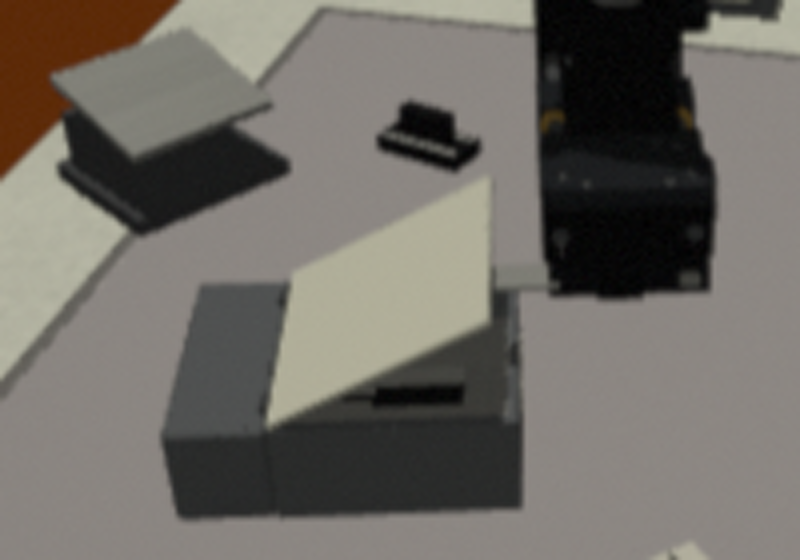

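The cover is lifting on the blade, at about 0.5 rad with its front edge at (242,175–210), and the pocket is visible below it. Continuing.

Request:
{"name": "servo_tool", "arguments": {"increments": [[[0.0056, 0, -0.0087], 0], [[0.0067, 0, -0.008], 0], [[0.0076, 0, -0.0071], 0], [[0.0084, 0, -0.006], 0], [[0.0091, 0, -0.0049], 0]]}}

```text
time: 9.9
position: [0.5397, 0.0254, 0.1354]
tcp_rot: [3.111, 0.438, 0.0]
wrist_force: [-1.1, -0.9, -0.1]
width: 0.161
finger_force: 30.0
```

Request:
{"name": "servo_tool", "arguments": {"increments": [[[0.0097, 0, -0.0037], 0], [[0.0101, 0, -0.0025], 0], [[0.0103, 0, -0.0012], 0], [[0.0104, 0, 0.0001], 0], [[0.009, 0, 0.0013], 0]]}}

```text
time: 10.52
position: [0.5875, 0.0391, 0.1409]
tcp_rot: [3.111, 0.438, 0.001]
wrist_force: [-1.9, -0.6, 0.0]
width: 0.161
finger_force: 30.0
```

Request:
{"name": "servo_tool", "arguments": {"increments": [[[0.009, 0, 0.0025], 0], [[0, 0, 0], 0]]}}

```text
time: 10.78
position: [0.596, 0.0415, 0.138]
tcp_rot: [-3.111, -0.438, -0.001]
wrist_force: [-0.3, -0.1, -1.0]
width: 0.156
finger_force: 30.0
```

```bash
cat > cov.py <<'E'
from h import *
o=wristcal();print(o["time"],o["position"],o["wrist_force"],o["wrist_torque"],o["width"])
S=(.6085,.0453,.28)
def cov(th):
    b=B(-122,0,-65,65,0,4);c,s=np.cos(th),np.sin(th)
    # lip up: x->x c + z s ; z-> -x s + z c
    return np.c_[b[:,0]*c+b[:,2]*s+.058,b[:,1],-b[:,0]*s+b[:,2]*c+.056]
for n in("scene","side"):
    im=snapshot(n);cv2.imwrite(f"pics/{n}_c.png",im)
    L=silhouettes("cover",n)
    if not L: continue
    m=L[0]["pixels"];best=[]
    for th in np.arange(0,2.01,.05):
        r=render(S,[cov(th)],n)>.5;best.append(((r&m).sum()/(r|m).sum(),th))
    print(n,sorted(best)[-3:])
E
python3 cov.py
```

```text
10.775 [0.596  0.0415 0.138 ] [-0.3341 -0.1358 -1.0416] [ 0.0589 -0.0013 -0.0044] 0.15623585753028812
scene [(np.float64(0.7335655202437963), np.float64(1.8)), (np.float64(0.8545353982300885), np.float64(1.9000000000000001)), (np.float64(0.8864920390344119), np.float64(1.85))]
side [(np.float64(0.75), np.float64(1.85)), (np.float64(0.7896718665949435), np.float64(1.9500000000000002)), (np.float64(0.8838295388207823), np.float64(1.9000000000000001))]
```

Both cameras put the cover at about 1.87 rad. I'll back out straight and lay the opener down near where it was.

Request:
{"name": "servo_tool", "arguments": {"increments": [[[-0.01, 0, 0], 0], [[-0.025, 0, 0], 0], [[-0.035, 0, 0], 0], [[-0.035, 0, 0], 0], [[-0.035, 0, 0], 0]]}}

```text
time: 11.6
position: [0.4588, 0.0024, 0.1387]
tcp_rot: [3.111, 0.438, -0.0]
wrist_force: [-0.3, -0.5, -0.2]
width: 0.157
finger_force: 30.0
```

Request:
{"name": "servo_tool", "arguments": {"increments": [[[-0.0104, 0.0423, 0], 0], [[-0.0104, 0.0423, 0], 0], [[-0.0104, 0.0423, 0], 0], [[-0.0104, 0.0423, 0], 0], [[-0.0103, 0.0423, 0], 0]]}}

```text
time: 12.22
position: [0.4684, -0.2161, 0.1387]
tcp_rot: [-3.111, -0.437, 0.0]
wrist_force: [0.4, 0.9, -1.0]
width: 0.162
finger_force: 30.0
```

Request:
{"name": "servo_tool", "arguments": {"increments": [[[0, 0, 0.04], 0], [[0, 0, 0.04], 0], [[0, 0, 0.03], 0], [[0, 0, 0], 0]]}}

```text
time: 12.72
position: [0.4673, -0.2138, 0.0269]
tcp_rot: [-3.107, -0.437, 0.006]
wrist_force: [-1.0, 0.5, -0.3]
width: 0.159
finger_force: 30.0
```

```bash
python3 cov.py; python3 -c "
from h import *
goto(.47,-.215,.0138,.28)"
```

```text
12.725 [ 0.4673 -0.2138  0.0269] [-0.9814  0.5251 -0.2516] [0.0494 0.0459 0.0586] 0.15928882714537626
scene [(np.float64(0.7104013810962452), np.float64(1.8)), (np.float64(0.8595419847328244), np.float64(1.85)), (np.float64(0.8889518413597733), np.float64(1.9000000000000001))]
side [(np.float64(0.7828029034059185), np.float64(1.85)), (np.float64(0.8294906166219839), np.float64(1.9500000000000002)), (np.float64(0.9211136890951276), np.float64(1.9000000000000001))]
t 12.93 pos [ 0.4699 -0.2154  0.0299] yaw 0.2799 tilt [ 0.0021 -0.0016 -1.    ] shift [ 0.0002 -0.0004  0.0161] turn -0.0001 q6 0.64 F [-0.0651 -0.3575 -0.4511] w 0.156
```

Request:
{"name": "servo_tool", "arguments": {"increments": [[[0, 0, 0.006], 0], [[0, 0, 0.006], 0], [[0, 0, 0.002], 0], [[0, 0, 0], 0], [[0, 0, 0], 0]]}}

```text
time: 13.55
position: [0.4693, -0.2149, 0.0144]
tcp_rot: [3.111, 0.438, 0.0]
wrist_force: [-0.2, 0.1, -1.1]
width: 0.159
finger_force: 30.0
```

```bash
python3 -c "
from h import *
goto(.47,-.215,.0137,.28)"
```

```text
t 13.55 pos [ 0.4693 -0.2149  0.0144] yaw 0.2798 tilt [ 0. -0. -1.] shift [0.0006 0.0003 0.0007] turn -0.0002 q6 0.64 F [-0.2329  0.0542 -1.1038] w 0.159
```

Request:
{"name": "servo_tool", "arguments": {"increments": [[[0, 0, 0.0006], 0], [[0, 0, 0], 0]]}}

```text
time: 13.8
position: [0.4693, -0.2149, 0.0139]
tcp_rot: [3.111, 0.438, 0.0]
wrist_force: [0.3, -0.5, -1.1]
width: 0.159
finger_force: 30.0
```

Request:
{"name": "servo_tool", "arguments": {"increments": [[[0, 0, 0], 0], [[0, 0, 0], 0], [[0, 0, 0], 0], [[0, 0, 0], 0], [[0, 0, 0], 0]], "gripper": -0.3}}

```text
time: 14.42
position: [0.4693, -0.2149, 0.0139]
tcp_rot: [3.111, 0.438, 0.0]
wrist_force: [0.8, 0.2, -0.7]
width: 0.611
finger_force: 0.0
```

Request:
{"name": "servo_tool", "arguments": {"increments": [[[0, 0, -0.03], 0], [[0, 0, -0.045], 0], [[0, 0, -0.045], 0], [[0, 0, -0.045], 0], [[0, 0, -0.02], 0]]}}

```text
time: 15.05
position: [0.4701, -0.2155, 0.2016]
tcp_rot: [3.108, 0.438, 0.005]
wrist_force: [-0.1, 0.2, -0.4]
width: 0.651
finger_force: 0.0
```

Request:
{"name": "servo_tool", "arguments": {"increments": [[[0.0336, -0.0353, 0], 0], [[0.0336, -0.0353, 0], 0], [[0.0336, -0.0353, 0], 0], [[0.0336, -0.0353, 0], 0], [[0.0336, -0.0353, 0], 0]], "gripper": 0}}

```text
time: 15.68
position: [0.5823, 0.0026, 0.1988]
tcp_rot: [-3.111, -0.438, 0.0]
wrist_force: [0.3, 0.0, -0.5]
width: 0.497
finger_force: 0.0
```

Request:
{"name": "servo_tool", "arguments": {"increments": [[[0.0333, -0.0351, 0], 0], [[0, 0, 0], -0.1848], [[0, 0, 0], -0.1848], [[0, 0, 0], -0.1848], [[0, 0, 0], -0.1848]]}}

```text
time: 16.3
position: [0.6039, 0.0442, 0.1986]
tcp_rot: [-2.737, -1.541, 0.001]
wrist_force: [-0.1, 0.4, -0.1]
width: 0.504
finger_force: 0.0
```

Request:
{"name": "servo_tool", "arguments": {"increments": [[[0, 0, 0], -0.1848], [[0, 0, 0], -0.1848], [[0, 0, 0], -0.1848], [[0, 0, 0], -0.1848], [[0, 0, 0], -0.1848]]}}

```text
time: 16.92
position: [0.6039, 0.0441, 0.1986]
tcp_rot: [-1.764, -2.599, 0.0]
wrist_force: [0.4, 0.9, -0.6]
width: 0.5
finger_force: 0.0
```

Request:
{"name": "servo_tool", "arguments": {"increments": [[[0, 0, 0], -0.1848], [[0, 0, 0], -0.1848], [[0, 0, 0], -0.1848], [[0, 0, 0], -0.1848], [[0, 0, 0], -0.1848]]}}

```text
time: 17.55
position: [0.6039, 0.0441, 0.1986]
tcp_rot: [-0.42, -3.113, -0.0]
wrist_force: [-0.8, 0.0, 0.2]
width: 0.498
finger_force: 0.0
```

Request:
{"name": "servo_tool", "arguments": {"increments": [[[0, 0, 0], -0.1848], [[0, 0, 0], -0.1848], [[0, 0, 0], -0.1848], [[0, 0, 0], 0], [[0, 0, 0], 0]]}}

```text
time: 18.18
position: [0.6041, 0.0441, 0.1987]
tcp_rot: [0.434, -3.111, -0.0]
wrist_force: [0.3, 0.1, -0.1]
width: 0.502
finger_force: 0.0
```

```bash
python3 - <<'E'
from h import *
goto(.605,.044,.2,.28+np.pi)
o=wristcal();im=snapshot("wrist");cv2.imwrite("pics/w_p.png",im)
np.savez("pics/w_p.npz",T=CAL["wrist"]["world_from_camera"])
S=(.6085,.0453,.28)
print(project(pose(S,np.array([[0,0,30],[-60,-59,49],[58,-59,30],[58,59,30]])/1e3),"wrist"))
for n in("pocket","stapler","cover"): print(n,[(np.round(d["bbox"]),d["score"]) for d in look_for(n,"wrist")] if n!="pocket" else "")
E
```

```text
t 18.18 pos [0.6041 0.0441 0.1987] yaw -2.8645 tilt [-0.0003  0.0001 -1.    ] shift [-0.0008 -0.0003 -0.0013] turn -0.0029 q6 -1.96 F [ 0.2698  0.1409 -0.1015] w 0.502
[[278.9892 200.9569]
 [204.2024 132.9262]
 [215.3466 262.4539]
 [343.1987 261.9371]]
pocket 
stapler [(array([194., 129., 368., 344.]), 0.88)]
cover [(array([219., 310., 342., 344.]), 0.72)]
```

View pics/w_p.png

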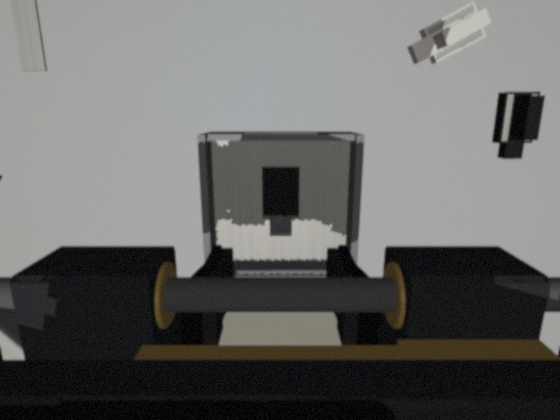

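The wrist view shows the open compartment. The pocket is at cols 262–299, rows 167–216, and the nose bay (270–291) runs down to row 235, towards the hinge. The black cartridge is at (517,125) with its nose pointing the same way. Now lower for an accurate measurement of the pocket.

Request:
{"name": "servo_tool", "arguments": {"increments": [[[0, 0, 0.03], 0], [[0, 0, 0.03], 0], [[0, 0, 0], 0], [[0, 0, 0], 0]]}}

```text
time: 18.82
position: [0.605, 0.044, 0.1397]
tcp_rot: [-0.437, 3.11, -0.001]
wrist_force: [0.2, -1.1, 0.3]
width: 0.499
finger_force: 0.0
```

```bash
python3 - <<'E'
from h import *
goto(.605,.044,.14,.28+np.pi)
o=wristcal();im=snapshot("wrist");cv2.imwrite("pics/w_p2.png",im)
np.savez("pics/w_p2.npz",T=CAL["wrist"]["world_from_camera"])
S=(.6085,.0453,.28)
rim=lambda dx,z:np.array([[dx-23.5,-16.5,z],[dx-23.5,16.5,z],[dx+23.5,16.5,z],[dx+23.5,10,z],[dx+39.5,10,z],[dx+39.5,-10,z],[dx+23.5,-10,z],[dx+23.5,-16.5,z]])/1e3
for z in(30,18): print(z,project(pose(S,rim(-10,z)),"wrist").round(1).tolist())
g=cv2.cvtColor(im,cv2.COLOR_BGR2GRAY)
p=project(pose(S,rim(-10,30)),"wrist");c0,r0=p.min(0).astype(int)-15;c1,r1=p.max(0).astype(int)+15
print("origin col",c0,"row",r0)
mid=int(p[:,0].mean())
print("col profile at",mid,g[r0-10:r1+20,mid-3:mid+4].mean(1).astype(int).tolist(), "from row",r0-10)
print("col profile at",mid-16,g[r0-10:r1+20,mid-17:mid-14].mean(1).astype(int).tolist())
for r in (r0+30,r0+40,int(p[4,1])-8,int(p[4,1])-2): print("row",r,g[r-2:r+3,c0:c1].mean(0).astype(int).tolist())
cv2.imwrite("pics/w_p2c.png",cv2.resize(im[100:300,180:380],None,fx=3,fy=3,interpolation=cv2.INTER_CUBIC))
E
```

```text
t 18.82 pos [0.605  0.044  0.1397] yaw -2.8622 tilt [ 0.0014 -0.0001 -1.    ] shift [ 0.      0.     -0.0003] turn -0.0006 q6 -1.96 F [ 0.1797 -1.0669  0.2566] w 0.499
30 [[256.0, 172.3], [302.8, 172.2], [301.9, 235.5], [293.1, 235.5], [292.9, 255.8], [266.2, 255.9], [266.0, 235.6], [257.2, 235.6]]
18 [[257.0, 169.8], [301.8, 169.7], [301.0, 230.6], [292.5, 230.6], [292.4, 250.1], [266.7, 250.2], [266.5, 230.6], [258.1, 230.6]]
origin col 241 row 157
col profile at 279 [97, 98, 98, 98, 98, 98, 97, 98, 98, 98, 96, 95, 96, 97, 97, 98, 97, 97, 96, 96, 95, 95, 94, 95, 94, 97, 95, 94, 91, 80, 57, 31, 20, 16, 16, 17, 17, 13, 15, 17, 18, 14, 19, 16, 17, 19, 19, 18, 18, 19, 15, 16, 15, 13, 17, 18, 13, 16, 15, 17, 18, 18, 19, 17, 15, 22, 16, 16, 14, 16, 18, 16, 19, 17, 16, 16, 16, 17, 19, 16, 16, 15, 16, 17, 13, 18, 18, 16, 16, 18, 21, 32, 43, 48, 52, 52, 51, 49, 50, 50, 49, 49, 49, 48, 49, 48, 47, 51, 61, 65, 69, 80, 114, 150, 169, 176, 176, 176, 176, 176, 175, 175, 175, 175, 175, 174, 173, 173, 168, 148, 112, 67, 40, 38, 42, 45, 43, 46, 48, 47, 46, 50, 48] from row 147
col profile at 263 [9
[... 1246 characters left out ...]
01, 98, 95, 94, 94, 93, 94, 98, 101, 100, 99, 97, 96, 96, 98, 113, 144, 169, 177, 176, 173, 171, 172, 178, 178, 164, 116, 63, 51, 50, 50, 50, 52, 50, 49, 50, 52, 49, 49, 49, 49, 49, 50, 50, 48, 49, 50, 48, 49, 48, 53, 71, 122, 163, 177, 178, 176, 174, 172, 169, 166, 162, 160, 165, 172, 173, 175, 174, 171, 168, 164, 167, 174, 177, 175]
row 253 [172, 175, 174, 172, 169, 168, 166, 167, 174, 178, 178, 177, 176, 174, 172, 172, 175, 180, 181, 181, 180, 180, 180, 180, 180, 178, 162, 116, 65, 51, 51, 54, 55, 53, 50, 49, 49, 51, 52, 52, 54, 51, 46, 47, 50, 49, 50, 52, 53, 52, 52, 56, 76, 124, 164, 177, 178, 179, 178, 178, 179, 178, 177, 176, 175, 176, 176, 178, 177, 180, 178, 177, 177, 177, 177, 176]
```

View pics/w_p2c.png

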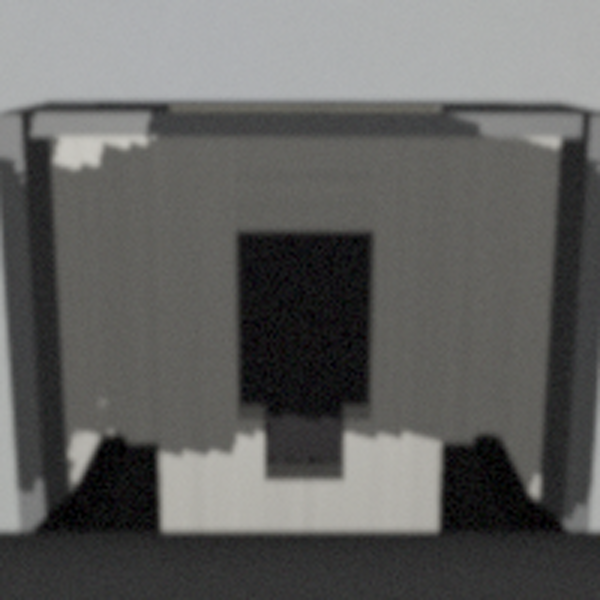

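The crop shows the pocket as a dark rectangle in the original at cols 258.7–303.5, with the front rim at row 177.0, the back rim at 239.3 and the bay end at 259.0, square to the tool. Next I'll view the cartridge from the same relative pose (18 mm lower), so calibration errors cancel.

Request:
{"name": "servo_tool", "arguments": {"increments": [[[0.0125, 0.0419, 0], 0], [[0.0125, 0.0419, 0], 0], [[0.0125, 0.0419, 0], 0], [[0.0125, 0.042, 0], 0], [[0.0127, 0.042, 0], 0]]}}

```text
time: 19.5
position: [0.4866, 0.2297, 0.1405]
tcp_rot: [-0.437, 3.107, 0.001]
wrist_force: [0.3, -0.2, 0.4]
width: 0.499
finger_force: 0.0
```

Request:
{"name": "servo_tool", "arguments": {"increments": [[[0, 0, 0.018], 0], [[0, 0, 0], 0], [[0, 0, 0], 0]]}}

```text
time: 19.88
position: [0.4873, 0.2282, 0.1219]
tcp_rot: [-0.437, 3.109, 0.0]
wrist_force: [0.2, 0.5, 0.2]
width: 0.501
finger_force: 0.0
```

```bash
python3 - <<'E'
from h import *
goto(.4869,.2283,.122,.28+np.pi)
o=wristcal();im=snapshot("wrist");cv2.imwrite("pics/w_k.png",im)
np.savez("pics/w_k.npz",T=CAL["wrist"]["world_from_camera"])
m=see("cartridge","wrist",(281,215))
if m is not None: print(fit(M["cartridge"],{"wrist":m},[[.4832,.2287,.28]]))
print(project(pose((.4832,.2287,.28),M["cartridge"][0][1::2]),"wrist"))
cv2.imwrite("pics/w_kc.png",cv2.resize(im[140:290,200:360],None,fx=4,fy=4,interpolation=cv2.INTER_CUBIC))
E
```

```text
t 19.88 pos [0.4873 0.2282 0.1219] yaw -2.8624 tilt [ 0.0022  0.0005 -1.    ] shift [ 0.0003  0.0002 -0.0001] turn -0.0008 q6 -1.62 F [0.2264 0.4913 0.2246] w 0.501
cartridge [([280.0, 2.0, 377.0, 42.0], 0.97), ([371.0, 97.0, 440.0, 183.0], 0.95), ([258.0, 174.0, 304.0, 253.0], 0.94), ([139.0, 71.0, 228.0, 142.0], 0.76)]
(array([0.4818, 0.2291, 0.2803]), np.float64(0.024814669589496963))
[[260.0171 177.7612]
 [302.3373 177.6755]
 [260.9383 236.676 ]
 [301.5155 236.5952]]
```

View pics/w_kc.png

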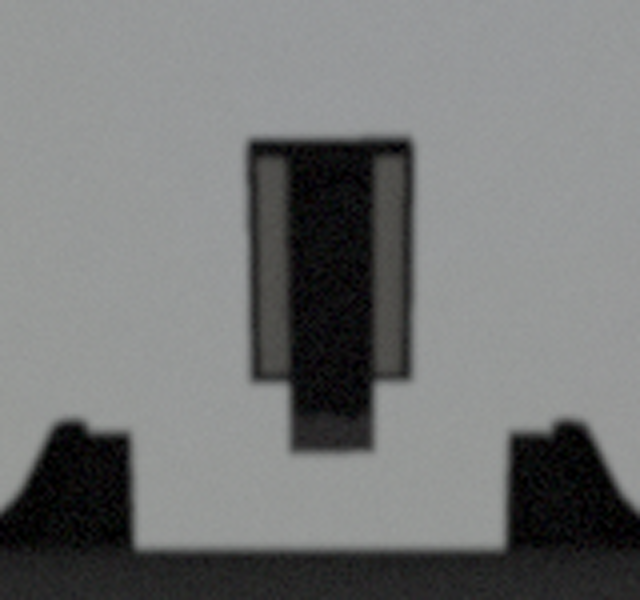

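The crop shows the cartridge block at cols 262–302.5, with its back edge at row 235.1 and its nose end at 252.4. Against the pocket that is 1.7 mm short in x and 1.1 mm off in y. I'll centre over it and grip, then release and look again, because closing the fingers centres it exactly.

Request:
{"name": "servo_tool", "arguments": {"increments": [[[0.005, 0.0018, 0.03], 0], [[0, 0, 0.03], 0], [[0, 0, 0.03], 0], [[0, 0, 0.0055], 0], [[0, 0, 0], 0]]}}

```text
time: 20.6
position: [0.4814, 0.2284, 0.0257]
tcp_rot: [-0.437, 3.111, 0.0]
wrist_force: [-0.8, 0.3, 0.8]
width: 0.497
finger_force: 0.0
```

Request:
{"name": "servo_tool", "arguments": {"increments": [[[0, 0, 0], 0], [[0, 0, 0], 0], [[0, 0, 0], 0], [[0, 0, 0], 0], [[0, 0, 0], 0]], "gripper": 1}}

```text
time: 21.22
position: [0.481, 0.2287, 0.0257]
tcp_rot: [-0.438, 3.11, 0.0]
wrist_force: [-0.3, -0.4, 2.4]
width: 0.135
finger_force: 30.0
```

```bash
python3 -c "
from h import *
goto(.4873,.2282,.1219,.28+np.pi);print(get_obs()['finger_force'])"
```

```text
t 21.23 pos [0.481  0.2287 0.0257] yaw -2.8617 tilt [ 0.0004  0.0001 -1.    ] shift [-0.006  -0.0022 -0.0962] turn -0.0001 q6 -1.62 F [-0.2877 -0.3525  2.3703] w 0.135
30.00061959028244
```

Request:
{"name": "servo_tool", "arguments": {"increments": [[[0, 0, 0], 0], [[0, 0, 0], 0], [[0, 0, 0], 0], [[0, 0, 0], 0], [[0, 0, -0.02], 0]], "gripper": 0}}

```text
time: 21.85
position: [0.4797, 0.2283, 0.0444]
tcp_rot: [0.437, -3.107, 0.001]
wrist_force: [0.4, -0.5, -0.4]
width: 0.49
finger_force: 0.0
```

Request:
{"name": "servo_tool", "arguments": {"increments": [[[-0.005, 0, -0.0355], 0], [[0, 0, -0.04], 0], [[0, 0, 0], 0], [[0, 0, 0], 0]]}}

```text
time: 22.35
position: [0.4851, 0.2299, 0.1205]
tcp_rot: [0.438, -3.11, 0.0]
wrist_force: [-0.7, -0.3, -0.3]
width: 0.505
finger_force: 0.0
```

```bash
cat > e.py <<'E'
from h import *
goto(.4873,.2282,.1219,.28+np.pi)
im=snapshot("wrist");cv2.imwrite("pics/w_k2.png",im)
def edges(f,tag):
    g=cv2.cvtColor(cv2.imread(f),cv2.COLOR_BGR2GRAY).astype(float)
    def cross(p,lev,o): return [round(o+i+(p[i]-lev)/(p[i]-p[i+1]),2) for i in range(len(p)-1) if (p[i]-lev)*(p[i+1]-lev)<0]
    lev=80 if "k" in tag else 57
    for r0,r1 in((185,195),(205,215),(222,230),(242,248)): print(tag,"rows",r0,r1,cross(g[r0:r1,235:325].mean(0),100 if("p" in tag and r0>240) else lev,235))
    for c0,c1 in((263,268),(277,286),(297,301)): print(tag,"cols",c0,c1,cross(g[165:268,c0:c1].mean(1),lev if c0!=277 or "k" in tag else 100,165))
for f,t in(("pics/w_p2.png","p"),("pics/w_k.png","k1"),("pics/w_k2.png","k2")): edges(f,t)
E
python3 e.py
```

```text
t 22.35 pos [0.4851 0.2299 0.1205] yaw -2.8618 tilt [-0.0008 -0.0002 -1.    ] shift [-0.0017 -0.0022 -0.0014] turn -0.0002 q6 -1.62 F [-0.6838 -0.3256 -0.3007] w 0.505
p rows 185 195 [np.float64(258.75), np.float64(303.38)]
p rows 205 215 [np.float64(259.03), np.float64(303.02)]
p rows 222 230 [np.float64(259.2), np.float64(302.72)]
p rows 242 248 [np.float64(256.81), np.float64(267.92), np.float64(293.91)]
p cols 263 268 [np.float64(177.04), np.float64(235.51)]
p cols 277 286 [np.float64(258.58)]
p cols 297 301 [np.float64(177.14), np.float64(235.36)]
k1 rows 185 195 [np.float64(261.84), np.float64(302.6)]
k1 rows 205 215 [np.float64(262.27), np.float64(302.44)]
k1 rows 222 230 [np.float64(262.53), np.float64(302.11)]
k1 rows 242 248 [np.float64(272.44), np.float64(292.55)]
k1 cols 263 268 [np.float64(174.6), np.float64(234.57)]
k1 cols 277 286 [np.float64(174.57), np.float64(252.17)]
k1 cols 297 301 [np.float64(174.25), np.float64(234.27)]
k2 rows 185 195 [np.float64(259.23), np.float64(299.78)]
k2 rows 205 215 [np.float64(259.34), np.float64(299.68)]
k2 rows 222 230 [np.float64(259.55), np.float64(299.45)]
k2 rows 242 248 [np.float64(269.37), np.float64(289.67)]
k2 cols 263 268 [np.float64(177.21), np.float64(237.4)]
k2 cols 277 286 [np.float64(177.2), np.float64(255.01)]
k2 cols 297 301 [np.float64(177.53), np.float64(236.79)]
```

The cartridge is now centred at col 279.5 with its back edge at row 237.1. The pocket calls for col 281.05 and row about 237.3, so the transfer is D = (0.1196, −0.1848). Regripping.

Request:
{"name": "servo_tool", "arguments": {"increments": [[[0.0035, 0, 0], 0], [[0, 0, 0.03], 0], [[0, 0, 0.03], 0], [[0, 0, 0.028], 0], [[0, 0, 0.0062], 0]]}}

```text
time: 23.02
position: [0.4802, 0.2285, 0.0243]
tcp_rot: [0.437, -3.105, 0.001]
wrist_force: [1.1, -0.3, 1.1]
width: 0.499
finger_force: 0.0
```

Request:
{"name": "servo_tool", "arguments": {"increments": [[[0, 0, 0], 0], [[0, 0, 0], 0], [[0, 0, 0], 0], [[0, 0, 0], 0], [[0, 0, 0], 0]], "gripper": 1}}

```text
time: 23.65
position: [0.4827, 0.2292, 0.0274]
tcp_rot: [-0.438, 3.11, 0.0]
wrist_force: [-1.2, 0.1, 4.2]
width: 0.131
finger_force: 30.0
```

```bash
python3 -c "
from h import *
o=get_obs();g=o['position'];print(o['finger_force']);goto(g[0]+.1196,g[1]-.1848,.12,.2794+np.pi)"
```

```text
30.001028180122375
t 23.65 pos [0.4827 0.2292 0.0274] yaw -2.8617 tilt [ 0.0012  0.0003 -1.    ] shift [-0.064  -0.2106 -0.0926] turn 0.0005 q6 -1.62 F [-1.2187  0.0857  4.1701] w 0.131
```

Request:
{"name": "servo_tool", "arguments": {"increments": [[[0, 0, -0.01], 0], [[0, 0, -0.03], 0], [[0, 0, -0.035], 0], [[0, 0, -0.02], 0], [[0, 0, 0], 0]]}}

```text
time: 24.28
position: [0.4833, 0.2293, 0.1234]
tcp_rot: [-0.438, 3.107, 0.001]
wrist_force: [0.2, 0.0, -0.6]
width: 0.139
finger_force: 30.0
```

Request:
{"name": "servo_tool", "arguments": {"increments": [[[-0.0128, -0.0421, 0], 0], [[-0.0128, -0.0421, 0], 0], [[-0.0128, -0.0421, 0], 0], [[-0.0128, -0.0421, 0], 0], [[-0.0128, -0.0422, 0], 0]]}}

```text
time: 24.9
position: [0.6016, 0.0431, 0.1201]
tcp_rot: [0.437, -3.108, -0.001]
wrist_force: [0.7, 1.2, 0.1]
width: 0.134
finger_force: 30.0
```

Request:
{"name": "servo_tool", "arguments": {"increments": [[[0, 0, 0], 0], [[0, 0, 0], 0], [[0, 0, 0], 0]]}}

```text
time: 25.28
position: [0.6005, 0.0454, 0.121]
tcp_rot: [0.44, -3.108, -0.001]
wrist_force: [-1.0, -0.1, 0.1]
width: 0.135
finger_force: 30.0
```

```bash
python3 -c "
from h import *
goto(.6023,.0444,.06,.2794+np.pi)"; python3 cov.py
```

```text
t 25.27 pos [0.6005 0.0454 0.121 ] yaw -2.8606 tilt [-0.0024  0.0004 -1.    ] shift [-0.0015 -0.0015  0.061 ] turn 0.0016 q6 -1.96 F [-1.0408 -0.0522  0.0752] w 0.135
25.275 [0.6005 0.0454 0.121 ] [-1.0408 -0.0522  0.0752] [ 0.1068 -0.1181 -0.0047] 0.13547043757501595
scene [(np.float64(0.7124891587163921), np.float64(1.8)), (np.float64(0.8571428571428571), np.float64(1.85)), (np.float64(0.8810198300283286), np.float64(1.9000000000000001))]
side [(np.float64(0.7906197654941374), np.float64(1.85)), (np.float64(0.826226012793177), np.float64(1.9500000000000002)), (np.float64(0.9181084198385236), np.float64(1.9000000000000001))]
```

```bash
cat > rd.py <<'E'
from h import *
import sys
P=[]
for i in range(8):
    snapshot("wrist");o=get_obs();P.append(o["position"])
P=np.array(P);print(P*1e3);m=P.mean(0);o=get_obs();R=Ro.from_rotvec(o["tcp_rot"]).as_matrix()
print("mean",m,"shift to target",R.T@(np.array([.6023,.0444,.0454])-m),o["wrist_force"])
E
python3 rd.py
```

```text
[[601.6657  45.0137 121.7605]
 [601.7525  44.8753 121.8043]
 [601.8504  44.7147 121.7762]
 [601.9034  44.612  121.7716]
 [601.9372  44.5028 121.7469]
 [601.9417  44.4115 121.7482]
 [601.9573  44.3608 121.7218]
 [601.9823  44.3224 121.723 ]]
mean [0.6019 0.0446 0.1218] shift to target [-0.0003 -0.0003  0.0764] [ 0.0175 -0.2079 -1.0095]
```

Settled within 0.3 mm of the target. Descending to just above the deck.

Request:
{"name": "servo_tool", "arguments": {"increments": [[[-0.0003, 0, 0.02], 0], [[0, 0, 0.02], 0], [[0, 0, 0.02], 0], [[0, 0, 0], 0], [[0, 0, 0], 0]]}}

```text
time: 26.5
position: [0.6027, 0.0443, 0.0622]
tcp_rot: [-0.438, 3.11, -0.0]
wrist_force: [0.8, 0.2, -0.9]
width: 0.136
finger_force: 30.0
```

```bash
python3 rd.py; python3 - <<'E'
from h import *
o=wristcal()
im=snapshot("wrist");cv2.imwrite("pics/w_d.png",cv2.resize(im[100:300,180:380],None,fx=3,fy=3,interpolation=cv2.INTER_CUBIC))
cv2.imwrite("pics/w_dd.png",im)
E
```

```text
[[602.9731  44.3027  62.5229]
 [603.0191  44.2906  62.6374]
 [602.9729  44.3269  62.6667]
 [602.8708  44.3527  62.5956]
 [602.7169  44.3328  62.483 ]
 [602.6177  44.325   62.3561]
 [602.4931  44.3799  62.1952]
 [602.4378  44.3765  62.0623]]
mean [0.6028 0.0443 0.0624] shift to target [0.0004 0.0002 0.017 ] [ 0.4463  0.2498 -0.5441]
```

View pics/w_d.png

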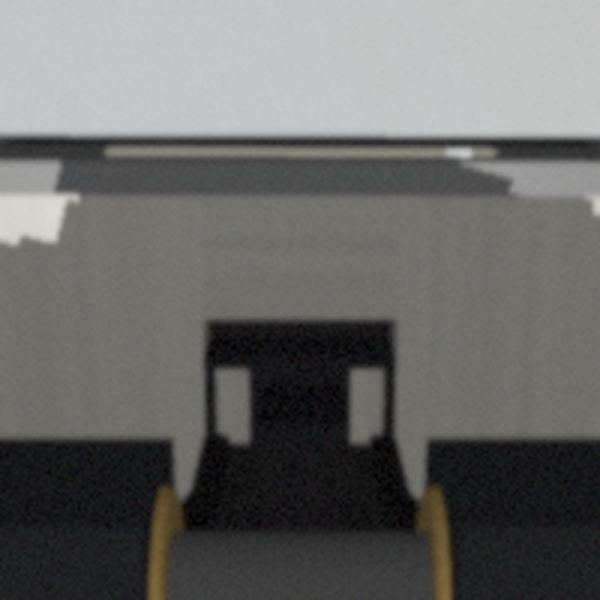

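The view shows the block over the pocket, with equal dark margins at cols 207 and 393 of the crop. Lowering slowly while watching the force.

Request:
{"name": "servo_tool", "arguments": {"increments": [[[0, 0, 0.002], 0], [[0, 0, 0.002], 0], [[0, 0, 0.002], 0], [[0, 0, 0.002], 0], [[0, 0, 0], 0]]}}

```text
time: 27.58
position: [0.602, 0.0444, 0.0534]
tcp_rot: [0.438, -3.11, -0.0]
wrist_force: [-0.7, 0.1, -0.1]
width: 0.134
finger_force: 30.0
```

Request:
{"name": "servo_tool", "arguments": {"increments": [[[0, 0, 0], 0], [[0, 0, 0], 0]]}}

```text
time: 27.82
position: [0.6023, 0.0444, 0.0537]
tcp_rot: [-0.438, 3.111, -0.0]
wrist_force: [-0.6, -0.1, -0.2]
width: 0.138
finger_force: 30.0
```

Request:
{"name": "servo_tool", "arguments": {"increments": [[[0, 0, 0.002], 0], [[0, 0, 0.002], 0], [[0, 0, 0.002], 0], [[0, 0, 0.001], 0], [[0, 0, 0], 0]]}}

```text
time: 28.45
position: [0.6021, 0.0444, 0.0465]
tcp_rot: [0.438, -3.111, -0.0]
wrist_force: [0.7, 0.6, -0.7]
width: 0.133
finger_force: 30.0
```

Request:
{"name": "servo_tool", "arguments": {"increments": [[[0, 0, 0.0008], 0], [[0, 0, 0], 0], [[0, 0, 0], 0]]}}

```text
time: 28.82
position: [0.6023, 0.0444, 0.0459]
tcp_rot: [-0.438, 3.111, -0.0]
wrist_force: [0.8, -0.5, -0.3]
width: 0.135
finger_force: 30.0
```

Request:
{"name": "servo_tool", "arguments": {"increments": [[[0, 0, 0.0004], 0], [[0, 0, 0], 0], [[0, 0, 0.0004], 0], [[0, 0, 0], 0], [[0, 0, 0], 0]]}}

```text
time: 29.45
position: [0.6023, 0.0444, 0.0454]
tcp_rot: [-0.438, 3.111, -0.0]
wrist_force: [-0.9, -0.8, 4.0]
width: 0.131
finger_force: 30.0
```

```bash
python3 rd.py
```

```text
[[602.2429  44.3738  45.4072]
 [602.2486  44.3665  45.3902]
 [602.2669  44.3861  45.4205]
 [602.2308  44.352   45.3789]
 [602.2484  44.395   45.3997]
 [602.2306  44.3748  45.3663]
 [602.2445  44.3857  45.3859]
 [602.2228  44.3841  45.3678]]
mean [0.6022 0.0444 0.0454] shift to target [-0.0001  0.     -0.    ] [-2.0492 -0.3696  5.8511]
```

The cartridge touched the floor at exactly the expected height, with about 5 N. Releasing and retreating.

Request:
{"name": "servo_tool", "arguments": {"increments": [[[0, 0, 0], 0], [[0, 0, 0], 0], [[0, 0, 0], 0], [[0, 0, 0], 0]], "gripper": 0}}

```text
time: 30.35
position: [0.6022, 0.0444, 0.0448]
tcp_rot: [0.438, -3.111, -0.0]
wrist_force: [0.2, -0.2, -0.1]
width: 0.466
finger_force: 0.0
```

Request:
{"name": "servo_tool", "arguments": {"increments": [[[0, 0, -0.01], 0], [[0, 0, -0.03], 0], [[0, 0, -0.04], 0], [[0, 0, -0.04], 0], [[0, 0, -0.035], 0]]}}

```text
time: 30.98
position: [0.6024, 0.0444, 0.2024]
tcp_rot: [-0.438, 3.109, -0.001]
wrist_force: [0.1, 0.1, -0.4]
width: 0.499
finger_force: 0.0
```

Request:
{"name": "servo_tool", "arguments": {"increments": [[[0.01, 0, 0], 0], [[0, 0, 0], 0], [[0, 0, 0], 0], [[0, 0, 0], 0]]}}

```text
time: 31.48
position: [0.5922, 0.0417, 0.1989]
tcp_rot: [0.438, -3.109, -0.001]
wrist_force: [-0.9, -0.6, 0.2]
width: 0.501
finger_force: 0.0
```

```bash
python3 - <<'E'
from h import *
o=wristcal();print(o["position"],o["width"])
a=snapshot("wrist");b=snapshot("side");f=lambda i:cv2.resize(i,(400,300),interpolation=cv2.INTER_CUBIC)
cv2.imwrite("pics/fin.png",np.hstack([f(a[100:280,180:420]),f(b[110:290,110:350])]))
E
python3 cov.py
```

```text
[0.5922 0.0417 0.1989] 0.5010251066591994
31.575 [0.5925 0.0417 0.1992] [ 0.1441  0.3282 -1.0509] [ 0.1283 -0.1079 -0.0401] 0.4970909609656861
scene [(np.float64(0.0), np.float64(1.9000000000000001)), (np.float64(0.0), np.float64(1.9500000000000002)), (np.float64(0.0), np.float64(2.0))]
side [(np.float64(0.7893544733861835), np.float64(1.85)), (np.float64(0.8205818965517241), np.float64(1.9500000000000002)), (np.float64(0.915303738317757), np.float64(1.9000000000000001))]
```

View pics/fin.png

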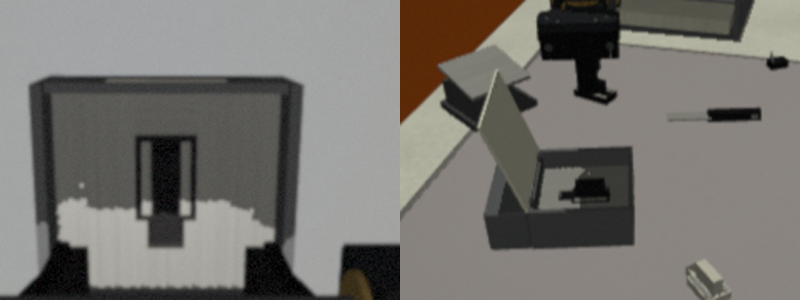

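The final view shows the cartridge seated in the pocket with its nose in the bay towards the hinge. The cover stands at about 1.9 rad, the opener lies on the counter, and the gripper is clear. Handing in.

```bash
python3 -c "
from cell import *
print(finish_job())"
```

```text
the job is handed in; nothing more can be done
None
```

I handed the job in at about 31.6 s: the cover was prised open with the opener to about 1.9 rad, the opener is back on the counter, and the narrow-nosed cartridge sits flat in the pocket with its nose towards the hinge; the judge returned no verdict.

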